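Seal a pot in the lid press

TASK

Close the lid of the filled pot with the lid press: by its red tab, slide the shuttle all the way in under the ram, press the black knob down past the soft first stop, where the pad only meets the lid, to the firm second stop so that the lid is fully down, then let the knob rise by itself. Then draw the shuttle all the way back out, with the sealed pot still standing in it, and let go. Do not touch the pot, do not crush it by pressing far beyond the second stop, and leave the other things on the table where they are.

Things in the scene. Friction and masses are not known exactly. Their poses are not given: they have to be found in the camera images.
- press: White lid press, fixed, base 370 x 150 x 18 mm. Origin on the table; x axis (level, pointing mostly to the robot's left) is the slide direction, from red tab to column. Rails 36 mm high. Column at x 180 to 230 mm; its arm, 56 mm wide, top 190 mm above the table, reaches over the ram axis (x 120 mm, y 0) and ends in a steel guide of radius 31 mm, underside 146 mm above the table.
- shuttle (a joint): Slide of the aluminium shuttle tray along the press x axis: 0 = all the way out (start), 0.090 m = all the way in, against a hard stop, where the nest is under the ram. About 2.5 N of friction; stays where it is left.
- tab_grip (a point): Point to grip on the shuttle's red upright tab: centre of the tab in plan, 75 mm above the table, 15 mm below the tab's top. The tab is 12 mm thick along the press x axis, 44 mm wide along the press y axis; the tray under it is 32 mm above the table. It is 150 mm before the nest centre and moves with the shuttle.
- nest (a point): Centre of the floor of the blue nest ring (63 mm inside) on the shuttle, 34 mm above the table; the pot stands here.
- ram (a joint): Downward travel of the ram with its black knob: 0 = up (rest), 0.050 m = mechanical end. A light spring (about 2 N at the top, 5 N at the bottom) returns it by itself. With the pot under it the pad meets the lid after 7 to 36 mm: the pad is screwed to a different length each time, not measured, so the stops must be felt.
- knob_top (a point): Centre of the top of the black mushroom knob (52 mm across, flat top 40 mm across), 265 mm above the table when up; pressed straight down; moves with the ram. Past the second stop (about 15 N) a buffer spring adds 3 N for each further mm: a push of 15 to 20 N is right, past about 25 N the pot is crushed.
- pot_mid (a point): Centre, half-way up, of the loose brown-filled round pot (52 mm across at the rim, 46 mm high, about 0.1 kg) that stands in the nest.
- lid (a joint): How far the pot's white lid (60 mm across) is pressed down: 0 to 0.001 m = only perched (start), 0.007 m = fully down. It stays where it is pushed. First stop: the pad meets the lid, and the push needed on the knob steps up to about 9 to 12 N while the lid goes down. Second stop: the lid is down, and the push steps up to about 15 N.
- sealed_a_mid (a point): Centre, half-way up, of a bystander: loose sealed pot, 60 mm across the lid, 50 mm high, on the table beside the press.
- sealed_b_mid (a point): Centre, half-way up, of another such sealed pot.
- lid_stack_mid (a point): Centre, half-way up, of a bystander: loose stack of white lids, 60 mm across, 36 mm high.
- ladle_grip (a point): Handle of a bystander: long-handled spoon, 240 mm, lying on the table on the robot's right.
Things that resemble listed ones, but are neither listed nor needed, are in the scene too. What is shaped like the part that bears pot_mid but blue or green is not meant.

How it is judged:
On the way, in this order (a step that is already met when the one before it is completed fails the run):
1. the shuttle is all the way in, the lid still only perched (value of joint shuttle above 0.087 m and value of joint lid below 0.002 m), for 0.2 s.
2. with the shuttle in, the ram is down and the lid is pressed fully down (within 1.5 mm) (value of joint lid above 0.0055 m and value of joint ram above 0.012 m and value of joint shuttle above 0.086 m), for 0.1 s.
3. the knob has risen again while the shuttle is still in (value of joint ram below 0.004 m and value of joint shuttle above 0.08 m), for 0.1 s.
At the end, for the whole second after the job is handed in: The shuttle is all the way out (within 4 mm), the pot stands upright (within 0.08 rad) in its nest (within 8 mm of its centre) with the lid fully down (within 1.5 mm), the ram is up (within 4 mm) and everything is at rest (value of joint each of shuttle, ram below 0.004 m and value of joint lid above 0.0055 m and horizontal distance between pot_mid and nest below 0.008 m and angle between pot_mid's own z axis and vertical below 0.08 rad and velocity of joint shuttle below 0.01 m/s); the robot touches nothing.
It fails at once if the ram presses on the pot with more than 22 N (a push on the knob of about 26 N): the pot is crushed (contact force between ram and pot above 22 N).
It fails at once if the robot touches the pot or its lid (contact force between any of the fingers, the arm and pot above 0.5 N).
It fails at once if the pot tips over or leaves its nest (angle between pot_mid's own z axis and vertical above 0.3 rad or horizontal distance between pot_mid and nest above 0.02 m).
It fails at once if a bystander is moved by more than 30 mm (distance of any of sealed_a_mid, sealed_b_mid, lid_stack_mid, ladle_grip from where it was at the start of the episode above 0.03 m).
It also fails if it takes over 67 s, if anything falls off the work surface, if the arm or the gripper's body presses on something with over 40 N, if the wrist force passes 120 N, or if a joint passes its speed limit or range.

ROBOT

A 7-joint arm with a two-finger parallel gripper is mounted at the origin on the work surface. World frame = base frame: x ahead of the robot, y to its left, z up, the work surface at z = 0. Lengths are in m, angles in rad, forces in N, time in s.
With the tool pointing down it reaches from about 0.425 to 0.875 m from the base axis. Payload 8.4 kg.
Tool frame: the origin (TCP) lies on the centre line of the jaws, within the pads' length; the fingertips stand 22 mm ahead of it and the grasp point (between the pads) lies 3 mm ahead of it; z points along the fingers, y is the line along which they close (so a half turn about z gives the same grasp; the last joint's range is limited). The gripper opens to 87 mm and grips with 3 to 60 N. Pads are 19 mm wide; open, the fingers measure 117 mm over their backs; the gripper's body (75 mm by 190 mm) begins 51 mm behind the grasp point.
Start: joints at [1.098, 0.333, 0.04, 1.465, -0.013, 1.343, -0.059], TCP at [0.237, -0.605, 0.245] pointing down, gripper open.
Joint ranges: [-2.58, 2.58], [-0.38, 2.09], [-1.3, 1.39], [0.25, 2.4], [-1.5, 4.64], [0.08, 2.09], [-2.65, 2.65]. Speed limits (rad/s): [2.22, 2.22, 2.79, 2.79, 3.14, 3.14, 3.14].

INTERFACE

Orientations are given as a unit quaternion [w, x, y, z].
In Python, from rig import read_state, capture, finish_job, masks_of gives the robot as it stands.
- The arm moves only by the shell command python3 -m crank 'ROWS' [FORCE]. ROWS is JSON, a list of rows, each a list of 5 numbers: the shift along the tool's x, y, z as a fraction of full scale, then the turn about the tool's z as a fraction of full scale, then the gripper's target within -1 to 1 (shut at 1, half-way at 0, fully open at -1). A call has 1 to 5 rows; each row shifts and turns the commanded pose from where the row before left it, along the tool's axes as they then stand; what a row does not reach is not made up. Full scale, the value 1, is 25 mm for a shift and 6 degrees for a turn. A row lasts 1/8 s, in which the tool goes at most 62.5 mm and 10.7 degrees, less where a joint would pass 70% of its speed; a pose out of reach is approached as far as the arm can. A call with a number of a shift or a turn outside -1 to 1 is refused whole. A call with a gripper value outside its range is refused whole. The fingers move at their own pace and stop on an object; FORCE is the grip in N (left out, the last holds). Time passes only in rows, so rows that do not move let the fingers close. It gives the time, the measured TCP pose, the force, the opening and the grip force at its end, in the units of the state.
- read_state(): the state, without advancing time (a new reading comes with each control period).
- capture(name): name is "scene" or "side" or "wrist"; returns a dict with "frame" (384x512x3 uint8, blue, green, red), "depth" (384x512 float32, m along the optical axis (not along the pixel's ray), 0 where there is no reading), "fx", "fy", "cx", "cy" (pixels), "xyz" and "attitude" of the camera in the world. Camera axes: x right, y down, z forward; pixel columns grow to the right and rows downward; lengths in m; the calibration is good to about 2 mm. A picture is of the moment at which its call begins.
- finish_job(): hands the job in; it is judged then, once.
Trained networks look in a picture, given as the dict that the camera call returned (one of the last four; its "shot" number tells which), for a name from the list of things; names that differ only in an ending like _2 or _b are one class to them, and where a whole thing is asked for, a point or a joint stands for the part that bears it (a point fixed in the world has none). Each returns a list of dicts, best first, with "p" (0 to 1); they miss things now and then, are a little off and sometimes report something else, mostly with a low value. They report only what shows in the picture. A call takes as long as a camera call. They do not tell look-alikes from the thing itself.
- masks_of(picture, query): "pixels" (384x512 bool, what is visible of it) and "location" ([column, row] in pixels, amid what is visible of it).
The state is a dict: "time": time; "joint_positions": joint angles; "joint_velocities": joint speeds; "tau": joint torques, N m; "tool_pos": TCP position; "tool_rot": TCP orientation; "ft_force": force on the tool from outside, world axes, zero at the start; "torque": the same for the moment, N m; "finger_gap": finger opening in m; "grasp_force": force on a finger pad.
Only numpy, scipy, OpenCV 4.12 (cv2) and the standard library are available. Lean on these libraries where they do the work, as an engineer would, in place of code of your own. Each camera call takes 0.05 s, during which the arm holds its last target. There are 200 camera calls.

## Working session

There is one attempt and no reset: what is moved stays moved. The work goes in short steps, Python scripts to look and compute and a shell command to move; the robot and the scene stay as the last step left them, time stands still between calls to the robot, and variables do not carry over. Pictures are saved under pics/ and viewed, at most 10 in all, crops included, and the job is handed in when it is done.

```bash
mkdir -p pics
cat > h.py <<'E'
import numpy as np,cv2
from scipy.spatial.transform import Rotation as R
from rig import *
def rot(q): return R.from_quat([q[1],q[2],q[3],q[0]]).as_matrix()
def cloud(c):
    v,u=np.mgrid[:384,:512]; d=c["depth"]
    p=np.stack([(u-c["cx"])/c["fx"]*d,(v-c["cy"])/c["fy"]*d,d],-1)
    a=np.array(c["attitude"],float)
    M=rot(a) if a.size==4 else a.reshape(3,3)
    return p@M.T+np.array(c["xyz"])
E
python3 - <<'E'
from h import *
s=read_state();print({k:np.round(v,3) for k,v in s.items()})
ims=[]
for n in ["scene","side"]:
    c=capture(n);ims.append(c["frame"]);P=cloud(c);print(n,np.round(c["xyz"],3),c["attitude"])
    for q in ["press","shuttle","tab_grip","knob_top","pot_mid","nest","lid","sealed_a_mid","lid_stack_mid","ladle_grip"]:
        for m in masks_of(c,q)[:3]:
            k=m["pixels"]&(c["depth"]>0);X=P[k]
            if len(X): print(q,round(m["p"],2),np.round(m["location"]),k.sum(),np.round(np.median(X,0),3),"z95",np.round(np.percentile(X[:,2],97),3))
    cv2.imwrite(f"pics/{n}.png",cv2.resize(c["frame"],(800,600)))
E
```

```text
{'time': np.float64(0.0), 'joint_positions': array([ 1.098,  0.334,  0.04 ,  1.466, -0.013,  1.343, -0.059]), 'joint_velocities': array([ 0.001, -0.   , -0.001, -0.   , -0.001, -0.002,  0.001]), 'tau': array([ 0.0000e+00, -6.5636e+01,  1.3350e+00, -4.0380e+01, -6.0000e-02,
        4.5000e-02,  0.0000e+00]), 'tool_pos': array([ 0.237, -0.605,  0.244]), 'tool_rot': array([-0.001,  0.983,  0.186, -0.   ]), 'ft_force': array([ 0.438, -0.105,  0.008]), 'torque': array([-0.016, -0.038, -0.002]), 'grasp_force': np.float64(0.0), 'finger_gap': np.float64(0.087)}
scene [ 0.82  -0.447  0.878] [-0.26329617  0.89775491  0.34053828 -0.09351436]
press 0.76 [282. 194.] 7437 [0.535 0.002 0.034] z95 0.264
press 0.17 [297. 135.] 451 [0.533 0.024 0.264] z95 0.268
shuttle 0.97 [236. 213.] 1610 [ 0.48  -0.141  0.033] z95 0.09
tab_grip 0.94 [230. 218.] 1596 [ 0.48  -0.143  0.033] z95 0.09
knob_top 0.65 [297. 136.] 380 [0.534 0.023 0.265] z95 0.268
pot_mid 0.89 [264. 194.] 460 [ 0.508 -0.062  0.091] z95 0.094
pot_mid 0.85 [177. 190.] 426 [ 0.314 -0.195  0.057] z95 0.061
pot_mid 0.55 [199. 262.] 500 [ 0.504 
[... 989 characters left out ...]
 0.055] z95 0.06
pot_mid 0.72 [291. 175.] 312 [ 0.31  -0.183  0.055] z95 0.263
pot_mid 0.62 [263. 225.] 282 [ 0.521 -0.05   0.08 ] z95 0.094
nest 0.82 [254. 208.] 918 [ 0.487 -0.151  0.034] z95 0.088
lid 0.57 [263. 215.] 138 [ 0.518 -0.06   0.091] z95 0.164
lid 0.55 [288. 176.] 207 [ 0.309 -0.186  0.057] z95 0.06
lid 0.49 [222. 182.] 194 [ 0.503 -0.288  0.057] z95 0.061
sealed_a_mid 0.72 [222. 275.] 523 [0.701 0.007 0.035] z95 0.039
sealed_a_mid 0.65 [216. 241.] 400 [ 0.656 -0.096  0.049] z95 0.053
lid_stack_mid 0.8 [222. 275.] 449 [0.701 0.007 0.035] z95 0.039
lid_stack_mid 0.64 [206. 218.] 359 [ 0.629 -0.18   0.049] z95 0.053
ladle_grip 0.77 [217. 172.] 230 [ 0.462 -0.403  0.013] z95 0.021
```

View pics/scene.png

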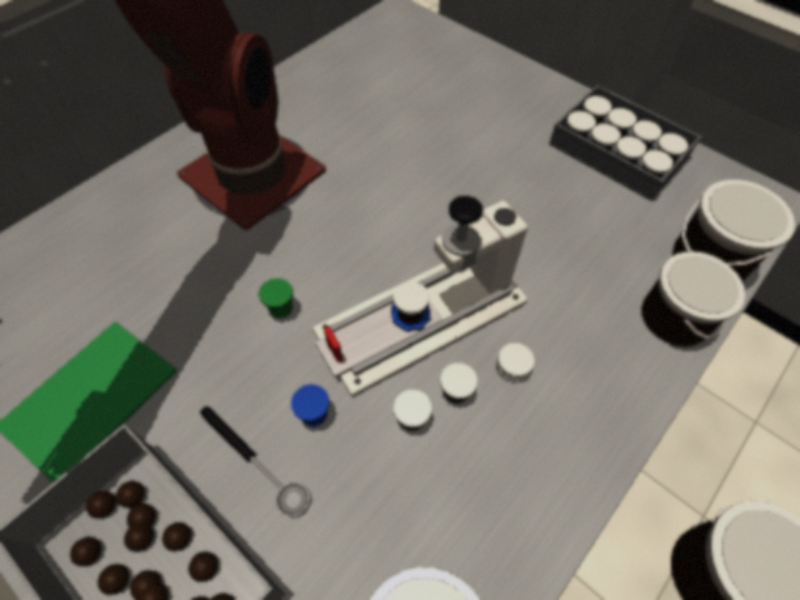

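View pics/side.png

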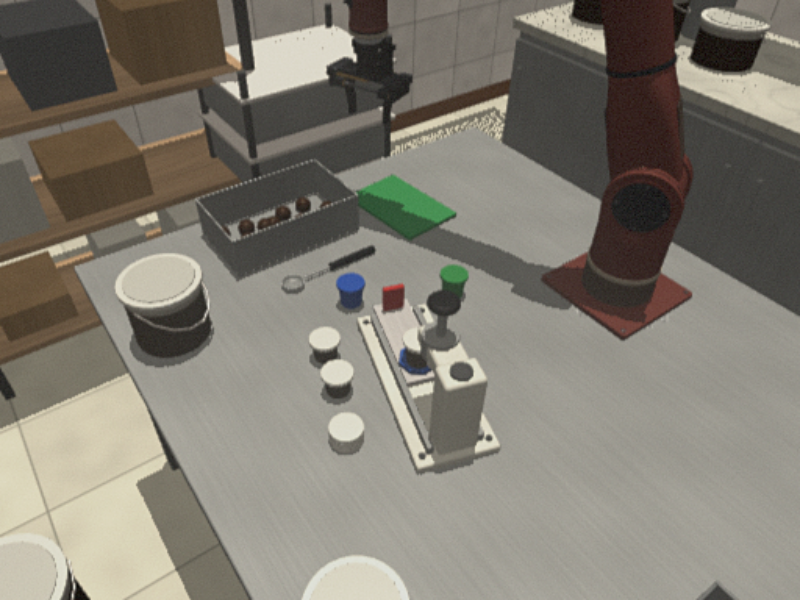

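The pictures show the red tab at scene (332,343) in the 800 px view (side 393,297), the perched-lid pot at (410,300) and the knob at (465,208). The look-alikes are the blue pot (311,404), the green pot (276,297), the sealed pots (412,410) and (458,382), and the lid stack (516,360). The only red upright tab is the one on the tray, so I choose that. Next I'll measure it precisely and check it in a crop.

Run:
```python
from h import *
A=[];K=[]
for n in ["scene","side"]:
    c=capture(n);P=cloud(c);f=c["frame"].astype(int);b,g,r=f[...,0],f[...,1],f[...,2]
    near=(np.abs(P[...,0]-.48)<.09)&(np.abs(P[...,1]+.2)<.1)
    k=(r>1.8*g)&(r>70)&near&(P[...,2]>.045)&(P[...,2]<.1)
    X=P[k]; t=X[X[:,2]>.084]
    print(n,"tab",k.sum(),np.round([X.min(0),X.max(0)],3),"top",len(t),np.round(t.mean(0),4) if len(t) else "")
    A.append(X)
    kk=(np.abs(P[...,0]-.534)<.06)&(np.abs(P[...,1]-.03)<.06)&(P[...,2]>.259)&(P[...,2]<.275)
    Y=P[kk];(cx,cy),rad=cv2.minEnclosingCircle(Y[:,:2].astype(np.float32));print("knob",kk.sum(),np.round([cx,cy,rad],4),np.round(Y.mean(0),4),np.median(Y[:,2]))
    kk=(np.abs(P[...,0]-.51)<.06)&(np.abs(P[...,1]+.06)<.055)&(P[...,2]>.088)&(P[...,2]<.1)
    Y=P[kk]; (cx,cy),rad=cv2.minEnclosingCircle(Y[:,:2].astype(np.float32));print("lid",kk.sum(),np.round([cx,cy,rad],4),np.round(Y.mean(0),4))
    # arm/column top
    kk=(P[...,2]>.18)&(P[...,2]<.2)&(np.abs(P[...,0]-.54)<.1)&(np.abs(P[...,1]-.08)<.12)
    rc=cv2.minAreaRect(P[kk][:,:2].astype(np.float32));print("arm",kk.sum(),rc)
    # base/rails top
    kk=(P[...,2]>.010)&(P[...,2]<.042)&(P[...,0]>.40)&(P[...,0]<.66)&(P[...,1]>-.2)&(P[...,1]<.25)&masks_of(c,"press")[0]["pixels"]
    rc=cv2.minAreaRect(P[kk][:,:2].astype(np.float32));print("base",kk.sum(),rc)
    if n=="scene":
        cv2.imwrite("pics/crop.png",cv2.resize(c["frame"][170:260,190:310],(800,600),interpolation=cv2.INTER_CUBIC))
X=np.vstack(A);rc=cv2.minAreaRect(X[:,:2].astype(np.float32));print("tabrect",rc)
```

```text
scene tab 83 [[ 0.437 -0.21   0.058]
 [ 0.479 -0.19   0.094]] top 68 [ 0.4586 -0.2004  0.0905]
knob 313 [0.5316 0.0279 0.0261] [0.5327 0.0257 0.265 ] 0.2653858336738978
lid 346 [ 0.503  -0.0557  0.0305] [ 0.5034 -0.0571  0.0914]
arm 1079 ((0.5445898771286011, 0.06293025612831116), (0.14509646594524384, 0.06910716742277145), 74.08113098144531)
base 4498 ((0.5113235116004944, -0.03284308314323425), (0.37014609575271606, 0.15336774289608002), 72.74829864501953)
side tab 68 [[ 0.442 -0.205  0.047]
 [ 0.481 -0.183  0.093]] top 41 [ 0.4612 -0.1948  0.0886]
knob 257 [0.5323 0.0319 0.0262] [0.5348 0.034  0.2642] 0.26443390853791826
lid 121 [ 0.5068 -0.0555  0.0301] [ 0.5162 -0.061   0.091 ]
arm 1083 ((0.5436220169067383, 0.06916387379169464), (0.1427927166223526, 0.06974795460700989), 70.66230010986328)
base 3129 ((0.5133585333824158, -0.031100884079933167), (0.37241920828819275, 0.14969980716705322), 72.3109130859375)
tabrect ((0.45881810784339905, -0.19645573198795319), (0.018073109909892082, 0.044744305312633514), 71.12857055664062)
```

View pics/crop.png

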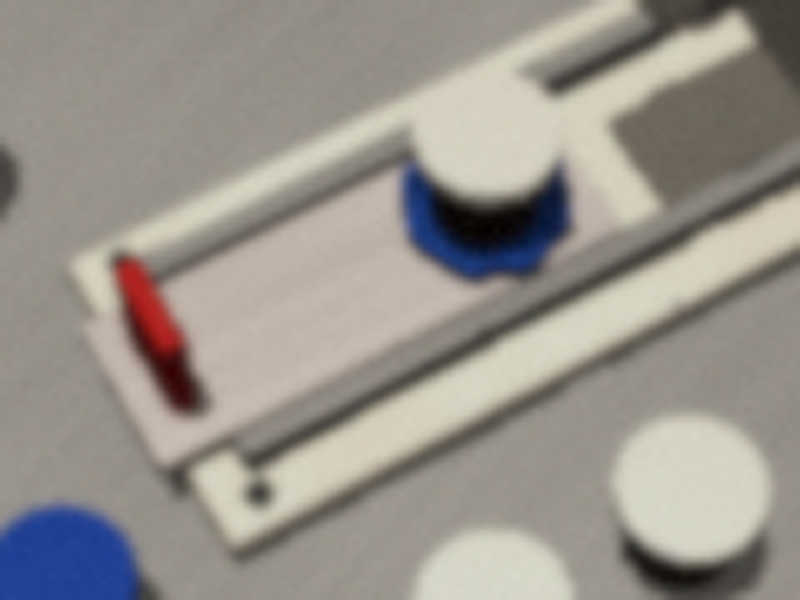

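The crop confirms the choice: the red tab at crop (155,335) stands on the tray that carries the white-lidded brown pot at (485,150). Its distances to the lid (148 mm) and on to the knob (90 mm) agree with the sizes given, and the slide direction is about 72.4°. I'll turn +39° first, then move.

```bash
cat > go.py <<'E'
import sys
from h import *
u=np.array([.3024,.9532,0])
def rel(T,yaw=-107.6):
    s=read_state();M=rot(s["tool_rot"]);a=np.degrees(np.arctan2(M[1,1],M[0,1]))
    print("t",round(float(s["time"]),2),"units xyz",np.round(M.T@(np.array(T)-s["tool_pos"])/.025,2),"turn",round((a-yaw)/6,2),"pos",np.round(s["tool_pos"],4),"F",np.round(s["ft_force"],1),"gap",round(float(s["finger_gap"]),4),"grip",round(float(s["grasp_force"]),1),"q",np.round(s["joint_positions"],2), "tilt",np.round(M[2,:],3))
if len(sys.argv)>3: rel([float(v) for v in sys.argv[1:4]],*map(float,sys.argv[4:]))
E
python3 -m crank '[[0,0,0,1,-1],[0,0,0,1,-1],[0,0,0,1,-1],[0,0,0,1,-1],[0,0,0,1,-1]]'
python3 -m crank '[[0,0,0,1,-1],[0,0,0,0.5,-1],[0,-1,0,0,-1],[0,-1,0,0,-1]]'
python3 go.py .4597 -.1978 .078
```

```text
time: 1.92
tool_pos: [0.2374, -0.6051, 0.2445]
tool_rot: [-0.0, 0.997, -0.077, 0.0]
ft_force: [-0.4, 1.1, -0.3]
finger_gap: 0.0869
grasp_force: 0.0
time: 2.42
tool_pos: [0.2525, -0.5569, 0.2444]
tool_rot: [-0.0, 0.988, -0.153, -0.0]
ft_force: [-0.7, -0.0, -0.7]
finger_gap: 0.0868
grasp_force: 0.0
t 2.42 units xyz [  3.56 -16.2    6.66] turn -0.0 pos [ 0.2525 -0.5569  0.2444] F [-0.7 -0.  -0.7] gap 0.0868 grip 0.0 q [ 0.98  0.25  0.12  1.57 -0.03  1.32 -0.78] tilt [-0. -0. -1.]
```

```bash
python3 -m crank '[[0.2,-1,0,0,-1],[0.2,-1,0,0,-1],[0.3,-1,0,0,-1],[0.3,-1,0,0,-1],[0.3,-1,0,0,-1]]' >/dev/null
python3 -m crank '[[0.3,-1,0,0,-1],[0.3,-1,0,0,-1],[0.3,-1,0,0,-1],[0.3,-1,0,0,-1],[0.3,-1,0,0,-1]]' >/dev/null
python3 -m crank '[[0.3,-1,0,0,-1],[0.3,-1,0.5,0,-1],[0.3,-1,1,0,-1],[0,-1,1,0,-1],[0,-1,1,0,-1]]'
python3 go.py .4597 -.1978 .078
python3 - <<'E'
from h import *
c=capture("wrist");cv2.imwrite("pics/w1.png",c["frame"])
P=cloud(c);f=c["frame"].astype(int);k=(f[...,2]>1.8*f[...,1])&(f[...,2]>70)&(P[...,2]>.08)&(P[...,2]<.1)
X=P[k];print(k.sum(),cv2.minAreaRect(X[:,:2].astype(np.float32)) if k.sum()>5 else "")
E
```

```text
time: 4.3
tool_pos: [0.4542, -0.2272, 0.1565]
tool_rot: [0.0, 0.988, -0.153, 0.0]
ft_force: [0.5, -0.3, 0.4]
finger_gap: 0.0871
grasp_force: 0.0
t 4.3 units xyz [-0.15 -1.19  3.14] turn 0.0 pos [ 0.4542 -0.2272  0.1565] F [ 0.5 -0.3  0.4] gap 0.0871 grip 0.0 q [ 0.56  0.12 -0.19  1.91  0.03  1.11 -1.52] tilt [ 0.  0. -1.]
1017 ((0.4586062431335449, -0.19820278882980347), (0.011728566139936447, 0.04279195889830589), 72.2048568725586)
```

View pics/w1.png

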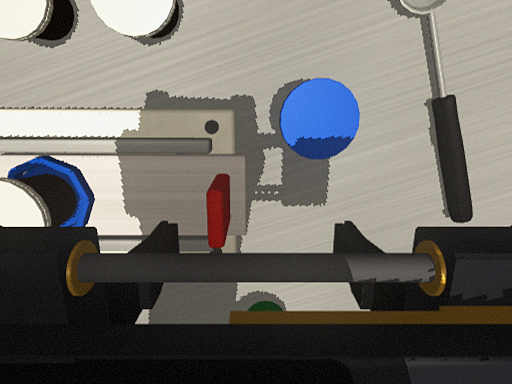

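The wrist view shows the tab at (218,210), between the finger columns (160 and 350). It measures 12 x 43 mm at (0.4586,-0.198), which confirms the estimate. I'll centre, descend and grip.

```bash
python3 -m crank '[[-0.2,-0.9,0,0,-1],[0,-0.3,0.8,0,-1],[0,0,0.8,0,-1],[0,0,0.8,0,-1],[0,0,0.74,0,-1]]' 20
python3 go.py .4588 -.1980 .078
python3 -m crank '[[0,0,0,0,-1],[0,0,0,0,0.6],[0,0,0,0,1],[0,0,0,0,1],[0,0,0,0,1]]'  20
python3 -m crank '[[0,0,0,0,1],[0,0,0,0,1],[0,0,0,0,1]]' >/dev/null
python3 go.py .4860 -.1122 .078
```

```text
time: 4.97
tool_pos: [0.4582, -0.1979, 0.0781]
tool_rot: [0.0, 0.988, -0.153, 0.0]
ft_force: [-0.0, -0.3, 0.1]
finger_gap: 0.087
grasp_force: 0.0
t 4.97 units xyz [ 0.02 -0.    0.01] turn 0.0 pos [ 0.4582 -0.1979  0.0781] F [-0.  -0.3  0.1] gap 0.087 grip 0.0 q [ 0.52  0.2  -0.22  2.    0.05  0.94 -1.6 ] tilt [ 0.  0. -1.]
time: 5.6
tool_pos: [0.4583, -0.1979, 0.0789]
tool_rot: [0.0, 0.988, -0.153, 0.0]
ft_force: [0.2, -0.4, 0.2]
finger_gap: 0.0548
grasp_force: 0.0
t 5.97 units xyz [ 0.03 -3.6   0.02] turn 0.0 pos [ 0.4582 -0.1978  0.0786] F [ 0.3 -0.4  0.3] gap 0.025 grip 0.0 q [ 0.52  0.2  -0.22  2.    0.05  0.94 -1.6 ] tilt [-0. -0. -1.]
```

```bash
python3 -m crank '[[0,0,0,0,1],[0,0,0,0,1],[0,0,0,0,1],[0,0,0,0,1]]' 
python3 -m crank '[[0,-0.1,0,0,1],[0,-0.2,0,0,1],[0,-0.3,0,0,1],[0,-0.3,0,0,1],[0,-0.3,0,0,1]]'
python3 go.py .4860 -.1122 .078
```

```text
time: 6.48
tool_pos: [0.4582, -0.1978, 0.0785]
tool_rot: [-0.0, 0.988, -0.153, -0.0]
ft_force: [0.7, -0.3, -0.5]
finger_gap: 0.0119
grasp_force: 20.0
time: 7.1
tool_pos: [0.4675, -0.1686, 0.0786]
tool_rot: [-0.0, 0.988, -0.153, 0.0]
ft_force: [0.9, -3.4, -2.9]
finger_gap: 0.012
grasp_force: 20.0
t 7.1 units xyz [ 0.02 -2.37  0.02] turn 0.0 pos [ 0.4675 -0.1686  0.0786] F [ 0.9 -3.4 -2.9] gap 0.012 grip 20.0 q [ 0.48  0.2  -0.24  2.01  0.06  0.94 -1.67] tilt [ 0. -0. -1.]
```

```bash
python3 -m crank '[[0,-0.3,0,0,1],[0,-0.3,0,0,1],[0,-0.3,0,0,1],[0,-0.3,0,0,1],[0,-0.3,0,0,1]]'
python3 -m crank '[[0,-0.3,0,0,1],[0,-0.2,0,0,1],[0,-0.15,0,0,1],[0,-0.1,0,0,1],[0,-0.05,0,0,1]]'
python3 go.py .4860 -.1122 .078
```

```text
time: 7.72
tool_pos: [0.4789, -0.133, 0.0786]
tool_rot: [-0.0, 0.988, -0.153, 0.0]
ft_force: [2.7, -4.2, -4.7]
finger_gap: 0.0118
grasp_force: 20.0
time: 8.35
tool_pos: [0.485, -0.114, 0.0786]
tool_rot: [-0.0, 0.988, -0.153, 0.0]
ft_force: [4.0, -4.0, -5.2]
finger_gap: 0.012
grasp_force: 20.0
t 8.35 units xyz [ 0.02 -0.08  0.02] turn 0.0 pos [ 0.485  -0.114   0.0786] F [ 4.  -4.  -5.2] gap 0.012 grip 20.0 q [ 0.4   0.2  -0.28  2.    0.07  0.94 -1.79] tilt [ 0. -0. -1.]
```

```bash
python3 -m crank '[[0,-0.08,0,0,1],[0,-0.08,0,0,1],[0,-0.05,0,0,1],[0,0,0,0,1]]'
python3 go.py .4860 -.1122 .078
```

```text
time: 8.85
tool_pos: [0.4855, -0.1123, 0.0786]
tool_rot: [0.002, 0.988, -0.154, -0.0]
ft_force: [0.3, -13.7, -3.2]
finger_gap: 0.0121
grasp_force: 20.0
t 8.85 units xyz [ 0.02 -0.01  0.02] turn -0.02 pos [ 0.4855 -0.1123  0.0786] F [  0.3 -13.7  -3.2] gap 0.0121 grip 20.0 q [ 0.39  0.2  -0.28  2.    0.07  0.95 -1.81] tilt [ 0.     0.003 -1.   ]
```

The shuttle is against the stop (89.7 mm travel, force up to 14 N). I'll let go and rise.

```bash
python3 -m crank '[[0,0,0,0,0],[0,0,0,0,0],[0,0,0,0,0],[0,0,0,0,0],[0,0,-0.5,0,0]]'
python3 -m crank '[[0,0,-1,0,0],[0,0,-1,0,0],[0,0,-1,0,0],[0,0,-1,0,0],[0,0,-1,0,0]]' >/dev/null
python3 -m crank '[[0,0,-1,0,1],[0,0,-1,0,1],[0,0,-1,0,1],[0,0,-1,0,1],[0,0,-0.5,0,1]]'
python3 go.py .5315 .030 .31
python3 - <<'E'
from h import *
A=[]
for n in ["wrist","side","scene"]:
    c=capture(n);P=cloud(c)
    kk=(np.abs(P[...,0]-.534)<.06)&(np.abs(P[...,1]-.03)<.06)&(P[...,2]>.259)&(P[...,2]<.272)
    Y=P[kk]
    if len(Y)>20:(cx,cy),rad=cv2.minEnclosingCircle(Y[:,:2].astype(np.float32));print(n,"knob",kk.sum(),np.round([cx,cy,rad],4),np.median(Y[:,2]))
    if n=="scene":cv2.imwrite("pics/s2.png",c["frame"][100:280,150:390].repeat(3,0).repeat(3,1))
    f=c["frame"].astype(int);k=(f[...,2]>1.8*f[...,1])&(f[...,2]>70)&(P[...,2]>.08)&(P[...,2]<.1)&(abs(P[...,0]-.48)<.06)&(abs(P[...,1]+.11)<.05)
    if k.sum()>5: print(n,"tab",P[k].mean(0),k.sum())
E
```

```text
time: 9.48
tool_pos: [0.4855, -0.109, 0.0908]
tool_rot: [-0.0, 0.988, -0.153, -0.001]
ft_force: [0.3, 0.4, 0.2]
finger_gap: 0.0428
grasp_force: 0.0
time: 10.72
tool_pos: [0.4865, -0.1092, 0.3307]
tool_rot: [0.0, 0.988, -0.153, 0.001]
ft_force: [-0.4, -0.0, -0.4]
finger_gap: 0.0038
grasp_force: 0.0
t 10.72 units xyz [ 0.03 -5.85  0.83] turn 0.0 pos [ 0.4865 -0.1092  0.3307] F [-0.4 -0.  -0.4] gap 0.0038 grip 0.0 q [ 0.41  0.   -0.28  1.67  0.    1.46 -1.75] tilt [ 0.002 -0.    -1.   ]
wrist knob 3965 [0.5308 0.0301 0.0263] 0.2647726347387708
wrist tab [ 0.48667191 -0.11282621  0.08973245] 293
side knob 257 [0.5324 0.0323 0.0266] 0.26449857123025977
side tab [ 0.48802318 -0.10850349  0.08893705] 39
scene knob 313 [0.5312 0.0285 0.0259] 0.26525778253793963
scene tab [ 0.48652827 -0.1151489   0.08966194] 76
```

View pics/s2.png

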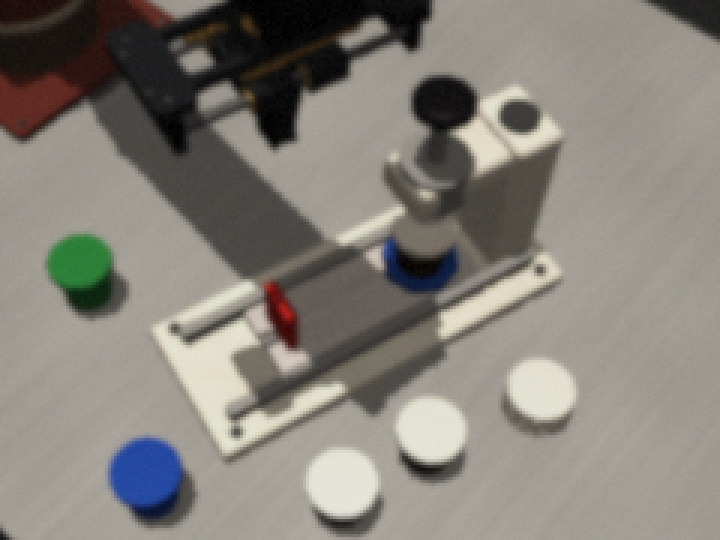

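The picture shows the tab at (282,315) fully in and the pot at (425,245) under the ram. I'll move over the knob (0.531,0.030).

```bash
python3 -m crank '[[0,-1,0,0,1],[0,-1,0,0,1],[0,-1,0,0,1],[0,-1,0,0,1],[0,-1,0,0,1]]'>/dev/null
python3 -m crank '[[0.03,-0.85,0.6,0,1],[0,0,0.6,0,1],[0,0,0,0,1]]'
python3 go.py .5312 .030 .287
```

```text
time: 11.88
tool_pos: [0.53, 0.0287, 0.2965]
tool_rot: [0.001, 0.988, -0.153, -0.002]
ft_force: [0.4, 0.5, 0.1]
finger_gap: 0.0001
grasp_force: 0.0
t 11.88 units xyz [ 0.03 -0.07  0.38] turn -0.0 pos [0.53   0.0287 0.2965] F [0.4 0.5 0.1] gap 0.0001 grip 0.0 q [ 0.25  0.09 -0.41  1.65  0.04  1.41 -2.05] tilt [-0.003  0.002 -1.   ]
```

```bash
python3 -m crank '[[0,-0.06,0.2,0,1],[0,0,0.1,0,1],[0,0,0.1,0,1],[0,0,0.1,0,1],[0,0,0,0,1]]'
python3 -m crank '[[0,0,0.1,0,1],[0,0,0.1,0,1],[0,0,0,0,1]]'
```

```text
time: 12.5
tool_pos: [0.5316, 0.031, 0.2862]
tool_rot: [0.0, 0.988, -0.153, 0.0]
ft_force: [0.4, -1.5, 1.5]
finger_gap: 0.0004
grasp_force: 0.9
time: 12.88
tool_pos: [0.5317, 0.0311, 0.2809]
tool_rot: [0.0, 0.988, -0.153, 0.0]
ft_force: [0.4, -1.9, 2.4]
finger_gap: 0.001
grasp_force: 1.1
```

```bash
for i in 1; do
python3 -m crank '[[0,0,0.1,0,1],[0,0,0,0,1]]' | grep -E "pos|ft"
python3 -m crank '[[0,0,0.1,0,1],[0,0,0,0,1]]' | grep -E "pos|ft"
python3 -m crank '[[0,0,0.1,0,1],[0,0,0,0,1]]' | grep -E "pos|ft"; done
```

```text
tool_pos: [0.5316, 0.0311, 0.2784]
ft_force: [0.0, -1.7, 2.3]
tool_pos: [0.5316, 0.0312, 0.2759]
ft_force: [0.8, -2.6, 2.5]
tool_pos: [0.5316, 0.0312, 0.2734]
ft_force: [0.4, -2.3, 2.9]
```

```bash
python3 -m crank '[[0,0,0.1,0,1],[0,0,0,0,1]]' | grep -E "pos|ft"
python3 -m crank '[[0,0,0.1,0,1],[0,0,0,0,1]]' | grep -E "pos|ft"
python3 -m crank '[[0,0,0.1,0,1],[0,0,0,0,1]]' | grep -E "pos|ft"
```

```text
tool_pos: [0.5316, 0.0312, 0.2709]
ft_force: [0.1, -1.4, 2.7]
tool_pos: [0.5316, 0.0312, 0.2684]
ft_force: [0.7, -1.0, 3.4]
tool_pos: [0.5316, 0.0312, 0.2659]
ft_force: [-0.5, -1.6, 2.4]
```

```bash
python3 -m crank '[[0,0,0.1,0,1],[0,0,0,0,1]]' | grep -E "pos|ft"
python3 -m crank '[[0,0,0.1,0,1],[0,0,0,0,1]]' | grep -E "pos|ft"
python3 -m crank '[[0,0,0.1,0,1],[0,0,0,0,1]]' | grep -E "pos|ft"
```

```text
tool_pos: [0.5316, 0.0312, 0.2634]
ft_force: [0.9, -1.9, 3.2]
tool_pos: [0.5316, 0.0312, 0.2609]
ft_force: [0.6, -1.9, 3.1]
tool_pos: [0.5316, 0.0312, 0.2584]
ft_force: [0.5, -2.0, 3.1]
```

```bash
python3 -m crank '[[0,0,0.1,0,1],[0,0,0,0,1]]' | grep -E "pos|ft"
python3 -m crank '[[0,0,0.1,0,1],[0,0,0,0,1]]' | grep -E "pos|ft"
python3 -m crank '[[0,0,0.08,0,1],[0,0,0,0,1]]' | grep -E "pos|ft"
```

```text
tool_pos: [0.5316, 0.0312, 0.2564]
ft_force: [-2.5, -1.5, 6.3]
tool_pos: [0.5316, 0.0312, 0.2541]
ft_force: [-2.3, -1.9, 7.9]
tool_pos: [0.5316, 0.0312, 0.2522]
ft_force: [-2.6, -2.0, 9.2]
```

```bash
python3 -m crank '[[0,0,0.06,0,1],[0,0,0,0,1]]' | grep -E "pos|ft"
python3 -m crank '[[0,0,0.06,0,1],[0,0,0,0,1]]' | grep -E "pos|ft"
python3 -m crank '[[0,0,0.04,0,1],[0,0,0,0,1]]' | grep -E "pos|ft"
```

```text
tool_pos: [0.5316, 0.0312, 0.2511]
ft_force: [-4.2, -1.8, 11.8]
tool_pos: [0.5317, 0.0313, 0.2504]
ft_force: [-6.9, -2.7, 17.4]
tool_pos: [0.5316, 0.0313, 0.2496]
ft_force: [-7.8, -3.1, 19.3]
```

```bash
python3 -m crank '[[0,0,0.02,0,1],[0,0,0,0,1],[0,0,0,0,1]]' | grep -E "pos|ft"
python3 -m crank '[[0,0,-0.2,0,1],[0,0,-0.4,0,1],[0,0,-0.4,0,1],[0,0,-0.4,0,1],[0,0,-0.4,0,1]]' | grep -E "pos|ft"
python3 -m crank '[[0,0,-0.4,0,1],[0,0,-0.4,0,1],[0,0,-0.4,0,1],[0,0,0,0,1]]'
python3 - <<'E'
from h import *
for n in ["side","scene"]:
    c=capture(n);P=cloud(c)
    kk=(np.abs(P[...,0]-.534)<.06)&(np.abs(P[...,1]-.03)<.06)&(P[...,2]>.2)&(P[...,2]<.272)
    print(n,np.median(P[kk][:,2]))
    d=np.hypot(P[...,0]-.5316,P[...,1]-.030);kk=(d<.034)&(P[...,2]>.06)&(P[...,2]<.105);z=P[kk][:,2]
    print("lid zone",kk.sum(),np.round(np.percentile(z,[10,50,80,90,97]),4) if len(z) else "")
E
python3 go.py .4865 -.1105 .078
```

```text
tool_pos: [0.5317, 0.0312, 0.2493]
ft_force: [-7.6, -2.8, 20.9]
tool_pos: [0.5314, 0.0316, 0.2925]
ft_force: [0.8, 0.4, 1.2]
time: 18.12
tool_pos: [0.5319, 0.0314, 0.3229]
tool_rot: [-0.0, 0.988, -0.153, 0.001]
ft_force: [2.2, -0.0, -0.2]
finger_gap: 0.0007
grasp_force: 0.0
side 0.26362627726452326
lid zone 129 [0.0764 0.0839 0.0854 0.0859 0.0867]
scene 0.26472344192720243
lid zone 292 [0.0783 0.0849 0.0862 0.0867 0.0875]
t 18.23 units xyz [-0.    5.95  9.76] turn 0.0 pos [0.5315 0.0312 0.3219] F [-0.9 -0.3 -1. ] gap 0.0006 grip 0.0 q [ 0.25  0.09 -0.42  1.61  0.04  1.45 -2.05] tilt [-0.  0. -1.]
```

The knob is back up (265 mm). The lid top went from 91.5 to 85 mm, the same as a sealed pot (34+50 mm), so the lid is fully down. I'll go back to the tab.

```bash
python3 -m crank '[[0,1,0,0,0],[0,1,0,0,0],[0,1,0,0,0],[0,1,0,0,0],[0,1,0,0,0]]' >/dev/null
python3 -m crank '[[0,1,0,0,0],[0,0,0.8,0,0],[0,0,1,0,0],[0,0,1,0,0],[0,0,1,0,0]]' >/dev/null
python3 -m crank '[[0,0,1,0,0],[0,0,1,0,0],[0,0,0.5,0,0],[0,0,0,0,0]]'
python3 go.py .4862 -.1124 .078
```

```text
time: 19.98
tool_pos: [0.4858, -0.1116, 0.1639]
tool_rot: [-0.0, 0.988, -0.153, -0.001]
ft_force: [0.5, 0.3, 0.1]
finger_gap: 0.0436
grasp_force: 0.0
t 19.98 units xyz [0.03 0.02 3.44] turn 0.0 pos [ 0.4858 -0.1116  0.1639] F [0.5 0.3 0.1] gap 0.0436 grip 0.0 q [ 0.41  0.11 -0.29  1.92  0.03  1.13 -1.77] tilt [-0.002  0.    -1.   ]
```

```bash
python3 -m crank '[[0,0.03,1,0,0],[0,0,1,0,0],[0,0,1,0,0],[0,0,0.44,0,0],[0,0,0,0,0]]' 
python3 -m crank '[[0,0,0,0,1],[0,0,0,0,1],[0,0,0,0,1],[0,0,0,0,1],[0,0,0,0,1]]' 20 >/dev/null
python3 -m crank '[[0,0,0,0,1],[0,0,0,0,1],[0,0,0,0,1],[0,0,0,0,1]]'
python3 go.py .4582 -.1979 .078
```

```text
time: 20.6
tool_pos: [0.4862, -0.1125, 0.0788]
tool_rot: [-0.0, 0.988, -0.153, -0.0]
ft_force: [-0.6, -0.1, -0.0]
finger_gap: 0.0435
grasp_force: 0.0
time: 21.72
tool_pos: [0.4861, -0.1126, 0.0788]
tool_rot: [0.0, 0.988, -0.153, 0.0]
ft_force: [-1.4, -1.1, 5.4]
finger_gap: 0.0116
grasp_force: 20.0
t 21.73 units xyz [-0.03  3.59  0.03] turn 0.0 pos [ 0.4861 -0.1126  0.0788] F [-1.4 -1.1  5.4] gap 0.0116 grip 20.0 q [ 0.4   0.2  -0.29  2.    0.07  0.95 -1.8 ] tilt [ 0.  0. -1.]
```

```bash
python3 -m crank '[[0,0.1,0,0,1],[0,0.2,0,0,1],[0,0.25,0,0,1],[0,0.25,0,0,1],[0,0.25,0,0,1]]' | grep -E "pos|ft"
python3 -m crank '[[0,0.25,0,0,1],[0,0.25,0,0,1],[0,0.25,0,0,1],[0,0.25,0,0,1],[0,0.25,0,0,1]]' | grep -E "pos|ft"
python3 -m crank '[[0,0.25,0,0,1],[0,0.25,0,0,1],[0,0.25,0,0,1],[0,0.2,0,0,1],[0,0.15,0,0,1]]' | grep -E "pos|ft"
python3 go.py .4582 -.1979 .078
```

```text
tool_pos: [0.4783, -0.1371, 0.0788]
ft_force: [-1.3, 3.6, 6.6]
tool_pos: [0.4687, -0.1669, 0.0787]
ft_force: [-0.2, 4.3, 7.3]
tool_pos: [0.4603, -0.1933, 0.0788]
ft_force: [-1.5, 4.6, 7.3]
t 23.6 units xyz [-0.02  0.2   0.03] turn 0.0 pos [ 0.4603 -0.1933  0.0788] F [-1.5  4.6  7.3] gap 0.0117 grip 20.0 q [ 0.51  0.2  -0.22  2.    0.05  0.94 -1.62] tilt [-0.    -0.001 -1.   ]
```

```bash
python3 -m crank '[[0,0.1,0,0,1],[0,0.08,0,0,1],[0,0.05,0,0,1],[0,0.04,0,0,1],[0,0,0,0,1]]' | grep -E "pos|ft"
python3 go.py .4582 -.1979 .078
```

```text
tool_pos: [0.4586, -0.1984, 0.0787]
ft_force: [-1.2, 6.6, 8.1]
t 24.23 units xyz [-0.02 -0.01  0.03] turn 0.01 pos [ 0.4586 -0.1984  0.0787] F [-1.2  6.6  8.1] gap 0.012 grip 20.0 q [ 0.52  0.2  -0.22  2.    0.05  0.95 -1.6 ] tilt [-0.    -0.002 -1.   ]
```

At the outer stop (force rising). I'll open, back off upward and check.

```bash
python3 -m crank '[[0,0.03,0,0,1],[0,0,0,0,1],[0,0,0,0,0],[0,0,0,0,0],[0,0,0,0,0]]' | grep -E "pos|ft"
python3 -m crank '[[0,0,0,0,0],[0,0,0,0,0],[0,0,-0.4,0,0],[0,0,-1,0,0],[0,0,-1,0,0]]'
python3 -m crank '[[0,0,-1,0,0],[0,0.5,-1,0,0],[0,1,-1,0,0],[0,1,0,0,0],[0,0,0,0,0]]'
python3 - <<'E'
from h import *
for n in ["scene","side"]:
    c=capture(n);P=cloud(c);f=c["frame"].astype(int)
    k=(f[...,2]>1.8*f[...,1])&(f[...,2]>70)&(P[...,2]>.084)&(P[...,2]<.1)&(abs(P[...,0]-.46)<.06)&(abs(P[...,1]+.19)<.05)
    print(n,"tab",P[k].mean(0),k.sum())
    kk=(np.abs(P[...,0]-.51)<.06)&(np.abs(P[...,1]+.06)<.055)&(P[...,2]>.080)&(P[...,2]<.1)
    Y=P[kk]; (cx,cy),rad=cv2.minEnclosingCircle(Y[:,:2].astype(np.float32));print("lid",kk.sum(),np.round([cx,cy,rad],4),np.round(np.median(Y,0),4))
    if n=="scene":cv2.imwrite("pics/s3.png",c["frame"][100:280,150:390].repeat(3,0).repeat(3,1))
E
```

```text
tool_pos: [0.4578, -0.201, 0.0783]
ft_force: [-0.1, 0.4, 0.6]
time: 25.48
tool_pos: [0.4581, -0.2006, 0.1399]
tool_rot: [-0.0, 0.988, -0.153, 0.0]
ft_force: [-0.0, 0.2, 0.1]
finger_gap: 0.0437
grasp_force: 0.0
time: 26.1
tool_pos: [0.4385, -0.2621, 0.2144]
tool_rot: [0.0, 0.988, -0.154, 0.0]
ft_force: [-0.3, -0.1, -0.3]
finger_gap: 0.0435
grasp_force: 0.0
scene tab [ 0.45846963 -0.19965955  0.09026833] 66
lid 349 [ 0.503  -0.0559  0.0304] [ 0.5039 -0.0572  0.085 ]
side tab [ 0.46192622 -0.19367921  0.08843688] 34
lid 134 [ 0.5087 -0.0547  0.0298] [ 0.5183 -0.0592  0.0842]
```

View pics/s3.png

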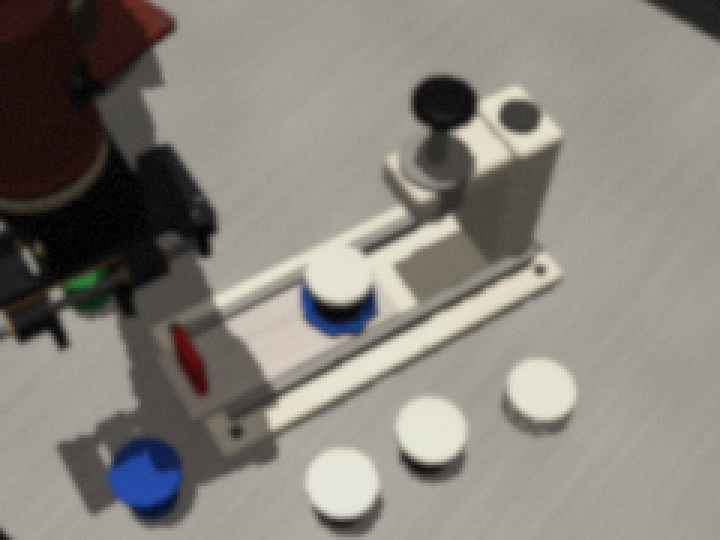

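The shuttle is fully out, with the tab at (190,360) and the same reading as at the start. The sealed pot stands upright at (340,280), the knob is up, and the arm is clear.

```bash
python3 -c "
from rig import *
print(finish_job())"
```

```text
the job is handed in; nothing more can be done
None
```

I pressed the pot's lid fully down, drew the shuttle all the way back out with the sealed pot standing in it, let go, and handed the job in at about 26 s; the hand-in call returned no verdict.

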